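# Fetch the sparkling half bottle from behind the row

## Robot

A 7-joint arm with a two-finger parallel gripper is mounted at the origin on the work surface. World frame = base frame: x ahead of the robot, y to its left, z up, the work surface at z = 0. Lengths are in m, angles in rad, forces in N, time in s.
With the tool pointing down it reaches from about 0.425 to 0.95 m from the base axis. Payload 4.7 kg.
Tool frame: the origin (TCP) lies on the centre line of the jaws, within the pads' length; the fingertips stand robot.nose_length ahead of it and the grasp point (between the pads) lies 8 mm behind it (robot.nose_length is the distance from the TCP to the fingertips, in m); z points along the fingers, y is the line along which they close (so a half turn about z gives the same grasp; the last joint's range is limited). The gripper opens to 85 mm and grips with 20 to 120 N. Pads are 22 mm wide; open, the fingers measure 114 mm over their backs; the gripper's body (76 mm by 85 mm) begins 54 mm behind the grasp point. The pads swing forward as they close: fully open they stand 13 mm farther back than shut.
Start: joints at [1.099, 0.469, -0.049, 1.532, 0.024, 1.141, -0.082], TCP at [0.289, -0.61, 0.242] pointing down, gripper open.
Joint ranges: [-2.59, 2.59], [-0.33, 1.99], [-1.39, 1.29], [0.1, 2.45], [-1.04, 4.18], [0.21, 1.99], [-2.66, 2.66]. Speed limits (rad/s): [2.57, 2.57, 3.14, 3.14, 3.14, 3.14, 3.14].

## Interface

Orientations are given as [roll, pitch, yaw] about the fixed x, y, z axes, in that order (R = Rz(yaw) Ry(pitch) Rx(roll)).
In Python, from plant import robot gives the robot as it stands. Calls block until the motion is done:
- robot.goto(position, orientation): joint-space move of the TCP to a pose.
- robot.move_straight(position, vel=0.15, attitude=None, contact_N=None): straight line of the TCP; attitude=None keeps the orientation; vel is the mean speed in m/s. With contact_N (N) it stops when the force on the tool has changed by that much, and returns True; else False.
- robot.move_joints(angles): joint-space move.
- robot.grip(opening, strength=None): opening from 0.0 (shut) to 1.0 (fully open); strength is the grip in N (None keeps the last); returns when the fingers have stopped.
- robot.sleep(seconds).
- robot.inverse_kinematics(position, orientation): joint angles nearest the present ones, or None.
- robot.sense(): the state.
- robot.grab_frame(name): name is "side" or "top" or "wrist"; returns a dict with "image" (420x560x3 uint8, red, green, blue), "range_z" (420x560 float32, m along the optical axis (not along the pixel's ray), 0 where there is no reading), "fx", "fy", "cx", "cy" (pixels), "R" (3x3) and "t" (3): a world point X has camera coordinates R X + t. Camera axes: x right, y down, z forward; pixel columns grow to the right and rows downward; lengths in m; the calibration is good to about 2 mm. A picture is of the moment at which its call begins.
A pose or a line that the arm cannot do raises robot.IKError and nothing moves.
- robot.close_job(): hands the job in; it is judged then, once.
The state is a dict: "t": time; "joint_pos": joint angles; "joint_velocities": joint speeds; "effort": joint torques, N m; "tcp_pos": TCP position; "tcp_rot": TCP orientation; "wrist_force": force on the tool from outside, world axes, zero at the start; "torque": the same for the moment, N m; "opening": opening from 0.0 (shut) to 1.0 (fully open); "gripper_force": force on a finger pad.
Only numpy, scipy, OpenCV 4.12 (cv2) and the standard library are available. Lean on these libraries where they do the work, as an engineer would, in place of code of your own. Each camera call takes 0.05 s, during which the arm holds its last target. There are 200 camera calls.

## Task

Get the sparkling half bottle out from the back of the bar caddy for serving. First lift out the three bottles standing in front of it and stand all three on the cork bar mat; then lay the sparkling bottle in the serving cradle with its neck in the notch, and only then put the three back upright, each in the bay it came from. Do not knock any bottle over or drop it, and leave the tumbler, plates and corkscrew where they are.

Things in the scene. Friction and masses are not known exactly. Their poses are not given: they have to be found in the camera images.
- caddy: Fixed low oak caddy, 176 (x, away from robot) by 276 mm (y, left); origin centre of underside. Floor top 10 mm, all rims and dividers end at 26 mm. In front three square bays, 84 mm inside, centres x = -40, y = 90, 0, -90 mm, a standing bottle in each. Behind them along the back a trough 70 mm wide inside, centre line x = 43 mm, two low rails in it carrying the sparkling bottle.
- mat: Fixed flat cork bar mat, 280 mm (x) by 130 mm (y), 6 mm thick, to the left or right of the caddy. Origin at the centre of its underside. The side area for the three standing bottles, which fit in a line along its x, 80 mm apart.
- cradle: Fixed dark wood cradle for one lying bottle, on the caddy's other side; 236 (x) by 84 mm, origin at counter level below where the middle of the bottle's cylinder belongs. Two rails along x (y = +-22 mm) carry it, axis 56 mm up. Closed butt board, inner face x = -79 mm; neck board x = 127 to 137 mm with open-topped notch 48 mm wide, bottom 34 mm up. Both 72 mm high. Neck points to +x.
- wine: Standing green glass half bottle of wine with a paper label, 228 mm tall, cylinder 62 mm in diameter to 130 mm height, sloping shoulder to 170 mm, then a straight round neck 28 to 29 mm in diameter up to the top. Origin at the centre of its foot, z up. About 0.6 kg.
- decanter: Standing square decanter of clear cut glass, 64 by 64 mm up to 135 mm height, shoulder to 155, round neck 30 mm in diameter from 155 to 204, lip 38 mm to 211, stopper 31 mm in diameter to 232 mm. Origin centre of foot, x and y square to its sides, z up. 0.6 kg. Turned over 15 degrees from the caddy it does not fit its bay.
- carafe: Standing white ceramic cone-shaped carafe, foot 68 mm in diameter, narrowing to a round neck 29 mm in diameter from 156 to 208 mm, lip 38 mm in diameter to 216 mm, cork 24 mm in diameter to 228 mm. Origin at the centre of its foot, z up. About 0.5 kg.
- sparkling: Lying green glass sparkling half bottle, paper label, gold neck, 248 mm long. Its x runs along it to the neck; origin on the axis at the middle of the cylinder (62 mm diameter, x = -65 to 65 mm); shoulder to 113 mm, neck 29 mm, head 32 mm in diameter, to x = 183 mm. Balance point x = 10 mm. 0.72 kg. Rolls on flat surfaces. At the start in the trough, axis 46 mm above the counter, neck to the left.
- tumbler: Bystander: clear glass tumbler standing beyond the caddy, 76 mm in diameter, 90 mm high. Origin at the centre of its foot. Leave it alone.
- plates: Bystander: stack of five white dessert plates beyond the caddy, 160 mm in diameter, 53 mm high. Origin at the centre underneath. Leave it alone.
- corkscrew: Bystander: corkscrew lying in front of the caddy, 95 mm wooden crossbar 22 mm thick at its origin, steel worm 100 mm along its x. Leave it alone.
There are look-alikes about, which are no part of the job. What is shaped like the carafe but red is not meant.

How it is judged:
On the way, in this order (a step that is already met when the one before it is completed fails the run):
1. wine bottle, decanter and carafe all stand upright on the bar mat while the sparkling bottle still lies in its trough (x of wine in the frame of mat between -0.135 and 0.135 m and y of wine in the frame of mat between -0.06 and 0.06 m and z of wine in the frame of mat between 0.002 and 0.012 m and angle between each of wine, decanter, carafe's own z axis and vertical below 0.1 rad and x of decanter in the frame of mat between -0.135 and 0.135 m and y of decanter in the frame of mat between -0.06 and 0.06 m and z of decanter in the frame of mat between 0.002 and 0.012 m and x of carafe in the frame of mat between -0.135 and 0.135 m and y of carafe in the frame of mat between -0.06 and 0.06 m and z of carafe in the frame of mat between 0.002 and 0.012 m and distance of sparkling from where it was at the start of the episode below 0.03 m), for 0.2 s.
2. the sparkling bottle lies home in the cradle, the three others still standing on the mat (x of sparkling in the frame of cradle between -0.02 and 0.035 m and y of sparkling in the frame of cradle between -0.006 and 0.006 m and z of sparkling in the frame of cradle between 0.05 and 0.062 m and angle between the x axis of sparkling and the x axis of cradle, either way round below 0.08 rad and x of wine in the frame of mat between -0.135 and 0.135 m and y of wine in the frame of mat between -0.06 and 0.06 m and z of wine in the frame of mat between 0.002 and 0.012 m and angle between each of wine, decanter, carafe's own z axis and vertical below 0.1 rad and x of decanter in the frame of mat between -0.135 and 0.135 m and y of decanter in the frame of mat between -0.06 and 0.06 m and z of decanter in the frame of mat between 0.002 and 0.012 m and x of carafe in the frame of mat between -0.135 and 0.135 m and y of carafe in the frame of mat between -0.06 and 0.06 m and z of carafe in the frame of mat between 0.002 and 0.012 m), for 0.2 s.
At the end, for the whole second after the job is handed in: The sparkling bottle lies at rest on the cradle rails, neck in the notch (-20 to +35 mm along, 6 mm across, axis 50 to 62 mm high, within 0.08 rad); wine, decanter and carafe each stand released and upright (0.08 rad) within 20 mm of where they started (x of sparkling in the frame of cradle between -0.02 and 0.035 m and y of sparkling in the frame of cradle between -0.006 and 0.006 m and z of sparkling in the frame of cradle between 0.05 and 0.062 m and angle between the x axis of sparkling and the x axis of cradle, either way round below 0.08 rad and linear speed of each of sparkling, wine, decanter, carafe below 0.02 m/s and angular speed of each of sparkling, wine, decanter, carafe below 0.2 rad/s and distance of each of wine, decanter, carafe from where it was at the start of the episode below 0.02 m and angle between each of wine, decanter, carafe's own z axis and vertical below 0.08 rad); the robot touches nothing.
It fails at once if a standing bottle is knocked over (angle between any of wine, decanter, carafe's own z axis and vertical above 0.6 rad).
It fails at once if a bottle is dropped or slammed: it strikes the mat, caddy or cradle with more than 100 N (contact force between any of wine, decanter, carafe and mat above 100 N or contact force between any of wine, decanter, carafe and caddy above 100 N or contact force between sparkling and cradle above 100 N).
It fails at once if tumbler, plates or corkscrew moved by more than 25 mm (distance of any of tumbler, plates, corkscrew from where it was at the start of the episode above 0.025 m).
It also fails if it takes over 144 s, if anything falls off the work surface, if the arm or the gripper's body presses on something with over 40 N, if the wrist force passes 120 N, or if a joint passes its speed limit or range.

## Working session

There is one attempt and no reset: what is moved stays moved. The work goes in short steps, each a Python script; the robot and the scene stay as the last script left them, time stands still between calls to the robot, and variables do not carry over. Pictures are saved under pics/ and viewed, at most 14 in all, crops included, and the job is handed in when it is done.

```bash
ls; mkdir -p pics
cat > h.py <<'E'
import numpy as np, cv2
from plant import robot
def snap(n,f):
    d=robot.grab_frame(n); cv2.imwrite(f'pics/{f}.png',cv2.cvtColor(d['image'],cv2.COLOR_RGB2BGR)); np.savez(f'pics/{f}.npz',**d); return d
def cloud(d):
    z=d['range_z']; v,u=np.mgrid[:z.shape[0],:z.shape[1]]
    c=np.stack([(u-d['cx'])/d['fx']*z,(v-d['cy'])/d['fy']*z,z],-1)
    w=(c-d['t'])@d['R']; w[z==0]=np.nan; return w
E
python3 - <<'E'
from h import *
a=snap('top','top0'); b=snap('side','side0')
for d in(a,b): print(d['fx'],d['R'].T@-d['t'],d['R'][2])
print(robot.sense(),robot.nose_length)
E
```

```text
pics
393.06140884853954 [0.36513401 0.02161634 0.96100863] [ 0.23095886 -0.01047376 -0.97290714]
447.94634806288553 [1.17494194 0.43746915 0.76487614] [-0.60297467 -0.41148106 -0.68345071]
{'t': 0.1, 'joint_pos': array([ 1.09912321,  0.4693586 , -0.04861994,  1.53356987,  0.02406469,
        1.14095528, -0.08228409]), 'joint_velocities': array([-0.00068119, -0.00258129,  0.00079175, -0.00308267, -0.00083503,
       -0.00130655, -0.00108645]), 'effort': array([ 1.62233810e-03, -5.11516464e+01, -4.66487696e-02, -2.38389677e+01,
        1.07632429e-02,  4.43449084e-03,  3.82385042e-05]), 'tcp_pos': array([ 0.28902708, -0.60944612,  0.24136981]), 'tcp_rot': array([-3.13988504e+00,  1.38765416e-05,  4.42825505e-01]), 'wrist_force': array([ 0.28160011, -0.07849635,  0.30697176]), 'torque': array([-0.02052467,  0.0284251 , -0.02110436]), 'gripper_force': 0.0, 'opening': 1.0016075506846371} 0.011
```

View pics/top0.png

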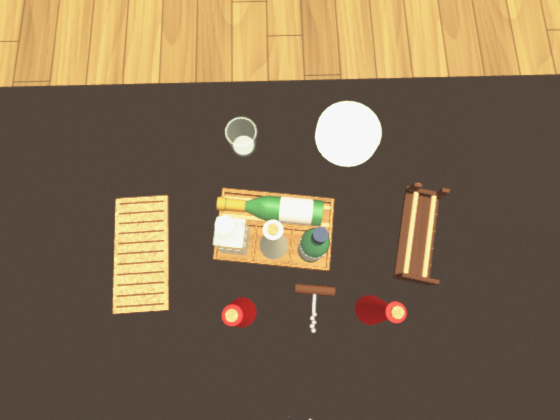

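View pics/side0.png

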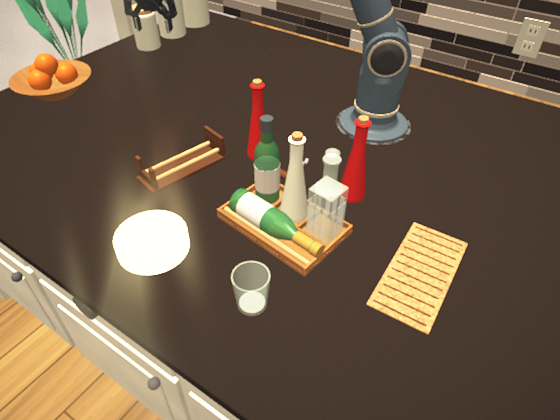

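The top view shows the wine (315,243), the white carafe (273,240) and the decanter (230,235) in the bays, with the sparkling bottle at (270,210), its gold neck to the left. The mat is at (141,254), the cradle at (420,235) and the corkscrew at (315,300). The carafe-shaped things are white at (273,240) and red at (237,314) and (385,311). The white one fits, because the task rules out the red ones and it stands in the middle bay.

```bash
cat > m.py <<'E'
from h import *
def load(f): return dict(np.load(f'pics/{f}.npz'))
if __name__=='__main__':
    for f in('top0','side0'):
        d=load(f); w=cloud(d); hsv=cv2.cvtColor(d['image'],cv2.COLOR_RGB2HSV).astype(int)
        x,y,z=w[...,0],w[...,1],w[...,2]
        reg=(x>.35)&(x<.9)&(abs(y)<.45)
        org=(hsv[...,0]>8)&(hsv[...,0]<28)&(hsv[...,1]>80)&reg
        def rect(m,n):
            p=w[m][:,:2]
            c,s,a=cv2.minAreaRect((p*1000).astype(np.float32)); print(f,n,m.sum(),np.round(c,1),np.round(s,1),round(a,1),np.round(np.nanmedian(w[m][:,2]),4))
        rect(org&(abs(z-.006)<.004)&(y>.18),'mat')
        rect(org&(abs(z-.026)<.004)&(abs(y)<.2),'caddy')
        rect(reg&(z>.064)&(z<.078)&(y<-.2)&(hsv[...,0]<25)&(hsv[...,2]<150)&(x>.45),'cradle boards')
        rect(reg&(z>.025)&(z<.045)&(y<-.2)&(hsv[...,2]>150)&(x>.45),'cradle rails')
        reds=reg&((hsv[...,0]<6)|(hsv[...,0]>174))&(hsv[...,1]>150)&(z>.1)
        for lo,hi in((.15,.2),(.2,.212),(.212,.24)):
            m=reg&(z>lo)&(z<hi)
            n,l,st,ce=cv2.connectedComponentsWithStats(m.astype(np.uint8))
            for i in range(1,n):
                if st[i,4]>8:
                    p=w[l==i]; print(f,lo,st[i,4],'px',ce[i].round(),'min',p.min(0).round(4),'max',p.max(0).round(4),'med',np.median(p,0).round(4), d['image'][l==i].mean(0).round())
E
python3 m.py; python3 -c "
from m import *
a=cv2.imread('pics/top0.png')[180:275,200:345]; b=cv2.imread('pics/side0.png')[70:270,190:390]
c=cv2.resize(a,(580,380),interpolation=2)
cv2.imwrite('pics/crop0.png',np.hstack([cv2.resize(b,(380,380)),cv2.resize(a,(420,380))]))"
```

```text
top0 mat 5914 [617.1 317.7] [257.5 535.3] 89.5 0.0069
top0 caddy 1374 [509.   17.6] [292.7 230.6] 82.8 0.0263
top0 cradle boards 38 [ 615.3 -350.6] [84.5 10.6] 76.4 0.0696
top0 cradle rails 758 [ 594.2 -309. ] [291.1 138.8] 18.6 0.0313
top0 0.15 277 px [231. 235.] min [0.4823 0.0911 0.15  ] max [0.5328 0.1453 0.1967] med [0.4971 0.1083 0.1576] [245. 245. 237.]
top0 0.15 374 px [313. 244.] min [ 0.456  -0.0914  0.1501] max [ 0.5111 -0.0351  0.1997] med [ 0.4721 -0.053   0.1666] [107. 154. 104.]
top0 0.15 63 px [273. 240.] min [0.4798 0.0101 0.1502] max [0.4947 0.0413 0.1915] med [0.4839 0.0249 0.1627] [186. 179. 149.]
top0 0.15 13 px [384. 305.] min [ 0.351  -0.1932  0.1504] max [ 0.353  -0.1861  0.1861] med [ 0.3513 -0.1889  0.1626] [149.  40.  36.]
top0 0.212 169 px [225. 227.] min [0.4913 0.0999 0.2175] max [0.5262 0.1367 0.2399] med [0.5014 0.1119 0.2237] [246. 246. 243.]
top0 0.212 296 px [272. 230.] min [0.4783 0.0068 0.2232] max [0.5152 0.0431 0.2399] med [0.4954 0.0257 0.2278] [246. 241. 217.]
top0 0.212 180 px [319. 235.] min [ 0.469  -0.0763  0.2131] max [ 0.4968 -0.0484  0.
[... 1814 characters left out ...]
ed [0.5194 0.1243 0.2059] [146. 140. 117.]
side0 0.212 18 px [254.  88.] min [ 0.3501 -0.2049  0.2127] max [ 0.3545 -0.182   0.2207] med [ 0.3529 -0.1934  0.217 ] [203.  45.  39.]
side0 0.212 177 px [267. 125.] min [ 0.4674 -0.076   0.2121] max [ 0.4977 -0.0467  0.24  ] med [ 0.4899 -0.0558  0.2303] [86. 85. 78.]
side0 0.212 55 px [361. 125.] min [0.3503 0.0904 0.2121] max [0.3597 0.1196 0.231 ] med [0.3543 0.106  0.2174] [214.  71.  54.]
side0 0.212 207 px [297. 141.] min [0.4811 0.0081 0.212 ] max [0.5154 0.0444 0.2399] med [0.5037 0.0316 0.228 ] [221. 202. 167.]
side0 0.212 219 px [332. 160.] min [0.4918 0.099  0.2121] max [0.5279 0.1369 0.2399] med [0.5176 0.1238 0.2232] [214. 211. 186.]
```

View pics/crop0.png

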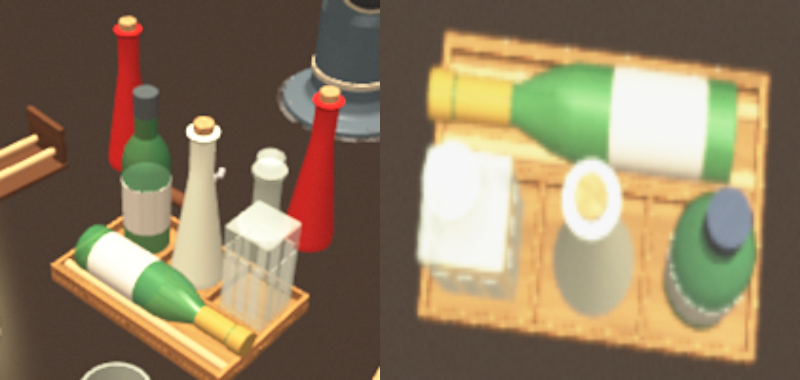

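The crop shows the white carafe in the middle bay between the wine and the decanter; both red ones stand outside the caddy. That confirms the choice. I'll refine the mat, cradle and sparkling poses next.

Run:
```python
from m import *
for f in('top0','side0'):
    d=load(f); w=cloud(d); im=d['image'].astype(int); hsv=cv2.cvtColor(d['image'],cv2.COLOR_RGB2HSV).astype(int)
    x,y,z=w[...,0],w[...,1],w[...,2]
    H,S,V=hsv[...,0],hsv[...,1],hsv[...,2]
    def rect(m,n,box=None):
        k,l,st,_=cv2.connectedComponentsWithStats(m.astype(np.uint8)); 
        if k<2: print(f,n,'none');return
        i=1+st[1:,4].argmax(); p=w[l==i]
        c,s,a=cv2.minAreaRect((p[:,:2]*1000).astype(np.float32)); print(f,n,len(p),np.round(c,1),np.round(s,1),round(a,1),'z',np.median(p[:,2]).round(4),'maxz',p[:,2].max().round(4))
    rect((S>80)&(H>8)&(H<28)&(abs(z)<.02)&(y>.22)&(y<.42)&(x>.4)&(x<.85),'mat')
    rect((S>80)&(H>8)&(H<28)&(abs(z-.018)<.016)&(abs(y-.02)<.18)&(x>.36)&(x<.75),'caddy')
    for n,lo,hi in(('neck',.55,.7),('butt',.36,.45)):
        rect((abs(z-.07)<.008)&(y<-.24)&(y>-.42)&(x>lo)&(x<hi),n)
    rect((z>.02)&(y<-.24)&(y>-.42)&(x>.38)&(x<.62)&(z<.05)&(S<190)&(V>150),'rail')
    rect((z>.03)&(abs(y-.02)<.2)&(x>.6)&(x<.85),'far')
    m=(z>.05)&(z<.085)&(y<.16)&(y>-.12)&(x>.525)&(x<.64)
    p=w[m]; 
    # ridge of the bottle: for top line
    b=np.array([[np.median(q[q[:,2]>q[:,2].max()-.003],0)] for q in [p[(p[:,1]>a)&(p[:,1]<a+.01)] for a in np.arange(-.12,.16,.01)] if len(q)>5])[:,0]
    print(f,'ridge\n',b.round(4).tolist())
    print('ext',p.min(0),p.max(0))
    rect((z>.12)&(z<.16)&(y>.07)&(y<.17)&(x>.45)&(x<.57),'decanter')
    # tumbler / corkscrew
    rect((z>.012)&(z<.03)&(x<.44)&(x>.3)&(y>-.16)&(y<.05),'corkscrew')
```

```text
top0 mat 5253 [517.9 349.7] [239.6 139.4] 2.0 z 0.0069 maxz 0.0139
top0 caddy 3163 [540.1  20.4] [288.2 189.8] 82.4 z 0.014 maxz 0.034
top0 neck 44 [ 622.5 -318.7] [19.1  9.6] 76.6 z 0.071 maxz 0.0745
top0 butt 189 [ 405.5 -299.9] [81.8 10.1] 76.7 z 0.0721 maxz 0.0771
top0 rail 910 [ 517.6 -328.5] [ 58.7 209.6] 76.4 z 0.0312 maxz 0.0375
top0 far 1858 [ 771.7 -134.7] [ 90.4 156.4] 90.0 z 0.0534 maxz 0.0586
top0 ridge
 [[0.5756, -0.0903, 0.0767], [0.5658, -0.0858, 0.0777], [0.5648, -0.077, 0.0775], [0.5712, -0.0642, 0.0776], [0.5692, -0.0552, 0.0782], [0.5716, -0.0462, 0.0787], [0.5733, -0.0346, 0.0777], [0.5743, -0.0256, 0.0777], [0.572, -0.0183, 0.0795], [0.5785, -0.0049, 0.0789], [0.5776, 0.0046, 0.0798], [0.5776, 0.0151, 0.079], [0.5807, 0.0253, 0.0778], [0.5787, 0.0367, 0.0782], [0.5819, 0.0437, 0.076], [0.5822, 0.0531, 0.0732], [0.5843, 0.0614, 0.0719], [0.5842, 0.0735, 0.0649], [0.5871, 0.0843, 0.0599], [0.5843, 0.0936, 0.0612], [0.59, 0.1041, 0.0625], [0.5896, 0.115, 0.0602], [0.5913, 0.1243, 0.0615], [0.5946, 0.1337, 0.0621], [0.5948, 0.1451, 0.0623], [0.5948, 0.1524, 0.0625]]
[... 843 characters left out ...]
, -0.0242, 0.0792], [0.574, -0.0143, 0.0774], [0.5794, -0.005, 0.0797], [0.5771, 0.0053, 0.0795], [0.5779, 0.0141, 0.0785], [0.58, 0.0258, 0.0785], [0.579, 0.0347, 0.0767], [0.5793, 0.0445, 0.076], [0.5811, 0.0542, 0.0743], [0.5833, 0.0619, 0.0721], [0.5865, 0.0721, 0.0664], [0.5359, 0.0887, 0.0845], [0.5364, 0.0974, 0.0827], [0.5387, 0.1059, 0.0835], [0.5397, 0.1141, 0.0826], [0.5401, 0.1227, 0.0825], [0.5423, 0.1344, 0.0825], [0.5381, 0.1472, 0.0832], [0.5954, 0.1529, 0.0625]]
ext [ 0.52504576 -0.09323792  0.05002582] [0.61175901 0.15830259 0.08488775]
side0 decanter 737 [508.6 118.8] [65.6 66.8] 83.4 z 0.1446 maxz 0.16
side0 corkscrew 50 [386.9 -75.5] [31.6 16.1] 33.8 z 0.0206 maxz 0.0262
```

```bash
cat >> h.py <<'E'
CY=np.radians(-7.0)
NECK=dict(decanter=(.5095,.118,.194),carafe=(.4975,.0256,.196),wine=(.4827,-.0618,.208))  # grasp-point positions in the bays
def down(yaw): return [np.pi,0,yaw]
def tcp(x,y,z): return [x,y,z-.008]   # TCP for a grasp point, tool down
E
python3 - <<'E'
from m import *
d=load('top0'); o=-d['R'].T@d['t']
P=[]
for u,v in((115,198),(167,196),(169,310),(114,313)):
    r=d['R'].T@np.array([(u-d['cx'])/d['fx'],(v-d['cy'])/d['fy'],1]); P.append(o+r*(.006-o[2])/r[2])
P=np.array(P)[:,:2]; print(P.round(4),P.mean(0).round(4),cv2.minAreaRect((P*1000).astype(np.float32)))
q0=robot.sense()['joint_pos']; print(robot.sense()['t'])
for n,(x,y,z) in NECK.items():
    for yaw in(CY,CY+np.pi): print(n,robot.inverse_kinematics(tcp(x,y,z),down(yaw)))
for yaw in(np.radians(83),np.radians(-97)): print('sp',robot.inverse_kinematics([.5747,-.0145,.046],down(yaw)))
for yaw in(np.radians(-13.5),np.radians(166.5)): print('cr',robot.inverse_kinematics([.50,-.323,.056],down(yaw)))
for x in (.53,.70): print(robot.inverse_kinematics([x,.32,.2],down(CY)))
E
```

```text
[[0.6272 0.4186]
 [0.6289 0.2887]
 [0.3512 0.2738]
 [0.3481 0.4023]] [0.4889 0.3458] ((489.2349548339844, 346.2224426269531), (283.3543701171875, 129.89007568359375), 3.060216188430786)
0.1
decanter [ 0.20211254  0.34970747 -0.6278947   1.92703243  0.251361    0.94282386
 -2.23910929]
decanter [ 0.47410663  0.46740083 -1.01037531  1.91417616  0.46538029  1.01681695
  0.70634618]
carafe [ 0.25850068  0.27865971 -0.46700366  1.98507296  0.15720976  0.91241566
 -1.98252873]
carafe [ 0.57648573  0.36499509 -0.87125964  1.96957074  0.34019778  0.95880084
  0.98697613]
wine [ 0.32953893  0.22939588 -0.33402433  2.00235043  0.09353798  0.92422714
 -1.74577538]
wine [ 0.71003443  0.30377271 -0.7947792   1.98345084  0.26390229  0.95866695
  1.2332767 ]
sp [ 0.33825566  0.60783268 -0.51653965  1.91420348  0.43575662  0.73179191
 -0.55366332]
sp [ 0.7431604   0.91819576 -1.18558862  1.8927906   0.99157668  1.07541678
  2.15201486]
cr [ 0.50526295  0.55728964 -0.00344231  1.88425669  0.00282589  0.70005095
 -1.30623556]
cr [ 0.91829806  0.63040887 -0.56805755  1.85875314  0.46418979  0.78718271
  1.43776016]
[-0.85885534  0.42556275  0.33398298  1.73610564 -0.16082485  1.00677975
 -2.15921751]
[-0.16514943  0.72325992 -0.56574553  1.28772357  0.38485318  1.23757142
 -2.4341177 ]
```

```bash
cat >> h.py <<'E'
HY=np.radians(83); R=robot
MAT=dict(decanter=(.574,.350),carafe=(.489,.346),wine=(.404,.341))
def st(): s=R.sense(); return f"t={s['t']:.1f} tcp={s['tcp_pos'].round(4)} op={s['opening']:.3f} gf={s['gripper_force']:.0f} F={s['wrist_force'].round(1)}"
def pick(n,p,dz=0,op=.8):
    x,y=p; z=NECK[n][2]+dz
    R.grip(op); R.move_straight(tcp(x,y,z),vel=.12,contact_N=15)
    R.grip(0,strength=70); print(n,'gripped',st())
    R.move_straight(tcp(x,y,z+.05),vel=.12); print(n,'lifted',st())
def place(n,p,dz):
    x,y=p; z=NECK[n][2]+dz
    R.move_straight(tcp(x,y,z+.05),vel=.22); R.move_straight(tcp(x,y,z+.008),vel=.12)
    c=R.move_straight(tcp(x,y,z-.003),vel=.03,contact_N=5); print(n,'down',c,st())
    R.grip(.55); R.move_straight(tcp(x,y,z+.075),vel=.2); print(n,'left',st())
E
python3 - <<'E'
from h import *
R.goto([.32,-.60,.36],down(HY)); print(st())
x,y,z=NECK['decanter']
R.goto(tcp(x,y,.36),down(HY)); print(st())
R.move_straight(tcp(x,y,z+.06),vel=.2)
pick('decanter',(x,y))
snap('side','side1')
E
```

```text
t=1.0 tcp=[ 0.3194 -0.5999  0.3589] op=1.000 gf=0 F=[ 0.6  0.8 -0.5]
t=3.6 tcp=[0.51   0.117  0.3518] op=1.001 gf=0 F=[ 0.8 -0.1 -0.4]
decanter gripped t=5.7 tcp=[0.5099 0.1183 0.187 ] op=0.375 gf=69 F=[-2.1  0.3  6.2]
decanter lifted t=6.2 tcp=[0.5089 0.1175 0.2352] op=0.369 gf=70 F=[ 0.4 -0.8 -5.5]
```

View pics/side1.png

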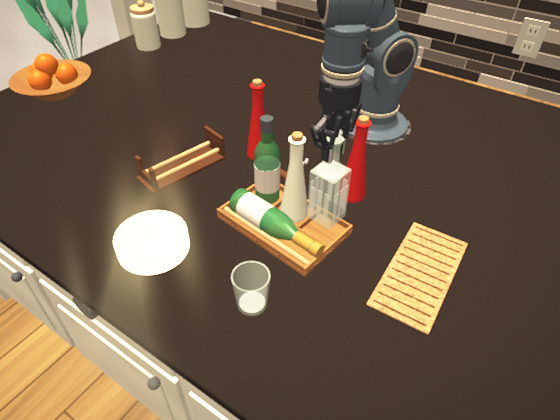

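The decanter is held upright at (329,190), clear of the caddy, and everything else is where it was. I'll set it on the mat and fetch the carafe.

Run:
```python
from h import *
place('decanter',MAT['decanter'],-.004)
x,y,z=NECK['carafe']
R.move_straight(tcp(x,y,z+.075),vel=.25); pick('carafe',(x,y))
snap('side','side2')
```

```text
decanter down True t=8.4 tcp=[0.5742 0.352  0.1833] op=0.376 gf=70 F=[-0.5  1.5  4.5]
decanter left t=9.2 tcp=[0.574  0.3497 0.257 ] op=0.548 gf=0 F=[-0.4 -0.7 -1.1]
carafe gripped t=12.2 tcp=[0.4979 0.0259 0.1888] op=0.366 gf=67 F=[-1.6 -0.1  6. ]
carafe lifted t=12.8 tcp=[0.4967 0.0252 0.2372] op=0.365 gf=69 F=[-0.8  0.2 -6.3]
```

View pics/side2.png

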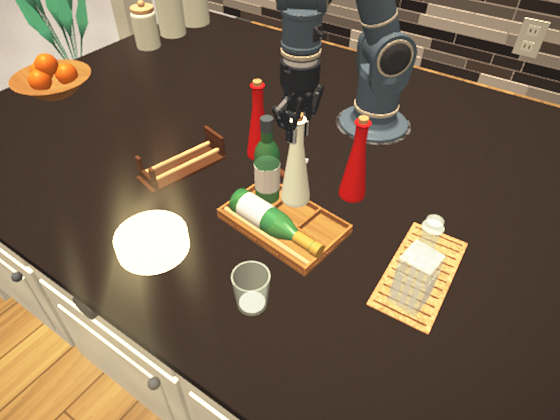

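The decanter stands on the mat at (415,270), and the carafe hangs upright in the gripper at (296,170).

Run:
```python
from h import *
place('carafe',MAT['carafe'],-.004)
x,y,z=NECK['wine']
R.move_straight(tcp(x,y,z+.075),vel=.25); pick('wine',(x,y))
place('wine',MAT['wine'],-.004)
R.move_straight([.48,.10,.30],vel=.25); R.sleep(.3)
snap('side','side3'); d=snap('top','top3'); print(st())
w=cloud(d); z=w[...,2]
n,l,s,c=cv2.connectedComponentsWithStats(((z>.19)&(z<.26)&(w[...,1]>.25)).astype(np.uint8))
for i in range(1,n):
    if s[i,4]>20: p=w[l==i]; print(c[i],(p.min(0)+p.max(0))/2)
```

```text
carafe down True t=15.3 tcp=[0.4895 0.3477 0.1854] op=0.369 gf=68 F=[0.3 1.1 3.9]
carafe left t=16.1 tcp=[0.4889 0.3455 0.2586] op=0.554 gf=0 F=[ 0.3 -0.5  0.5]
wine gripped t=19.5 tcp=[ 0.4834 -0.0619  0.2008] op=0.313 gf=69 F=[-0.4 -0.8  5.3]
wine lifted t=20.0 tcp=[ 0.4816 -0.0621  0.249 ] op=0.315 gf=69 F=[-0.1 -0.4 -7.3]
wine down True t=22.9 tcp=[0.4045 0.342  0.1968] op=0.313 gf=70 F=[ 0.3 -0.7  4.2]
wine left t=23.8 tcp=[0.404  0.3406 0.2707] op=0.548 gf=0 F=[-0.  -0.1  0.6]
t=25.3 tcp=[0.4799 0.1004 0.3   ] op=0.549 gf=0 F=[-0.2 -0.4  0.5]
[103.94973545 196.08730159] [0.57406984 0.35166939 0.21595447]
[101.13746631 238.89218329] [0.48941441 0.35245245 0.21450966]
[103.70893372 283.74639769] [0.40508741 0.34035089 0.21471192]
```

View pics/side3.png

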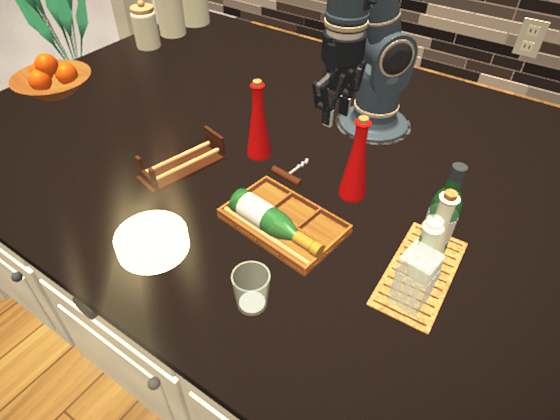

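All three stand on the mat at (459,185), (449,210) and (415,265), and the top view puts them within 7 mm of target. The sparkling bottle still lies in its trough at (275,225). I'll take it next.

Run:
```python
from h import *
R.grip(1.0)
R.move_straight([.5747,-.0145,.16],vel=.2,attitude=down(HY))
R.move_straight([.5747,-.0145,.075],vel=.12)
print(R.move_straight([.5747,-.0145,.040],vel=.05,contact_N=6),st())
R.grip(0,strength=80); print(st()); z0=R.sense()['tcp_pos'][2]
R.move_straight([.5747,-.0145,.17],vel=.1); R.sleep(.2); print('lift',st())
open('z0','w').write(str(z0)); snap('side','side4')
```

```text
False t=28.7 tcp=[ 0.5749 -0.0143  0.0401] op=0.998 gf=0 F=[-0.6  0.9 -0.3]
t=29.0 tcp=[ 0.5748 -0.0144  0.0412] op=0.702 gf=86 F=[-3.1 -0.6  7.6]
lift t=30.7 tcp=[ 0.5745 -0.0145  0.1695] op=0.699 gf=88 F=[ 0.2  0.2 -8.9]
```

View pics/side4.png

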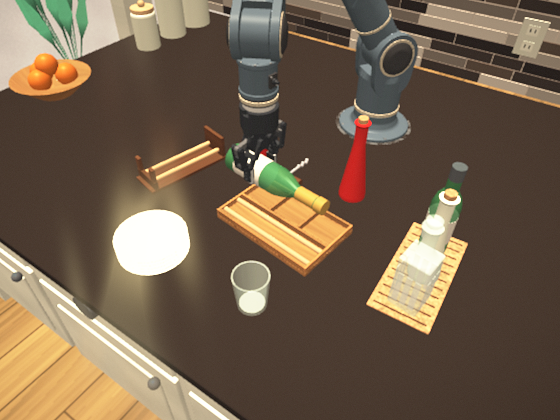

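The bottle hangs level in the gripper at (275,180). I'll carry it to hover over the cradle and check its pose there.

Run:
```python
from h import *
a=np.radians(-13.5)
R.move_straight([.5013,-.3228,.17],vel=.12,attitude=down(a)); R.sleep(.3); print(st(),R.sense()['tcp_rot'])
for n in('top','side'):
    d=snap(n,n+'5'); w=cloud(d); ax=np.array([np.cos(a),np.sin(a)])
    q=w[...,:2]-[.4867,-.3193]; X=q@ax; Y=q@[-ax[1],ax[0]]; z=w[...,2]
    hsv=cv2.cvtColor(d['image'],cv2.COLOR_RGB2HSV).astype(int); H,S=hsv[...,0],hsv[...,1]
    m=(abs(Y)<.05)&(X>.05)&(X<.25)&(z>.12)&(z<.23)
    print(n,'X max',X[m].max())
    for lo in np.arange(.06,.2,.02):
        k=m&(X>lo)&(X<lo+.01)
        if k.sum()>8: print(round(lo,2),k.sum(),'Y',Y[k].min().round(4),Y[k].max().round(4),'ztop',np.percentile(z[k],95).round(4))
```

```text
t=33.8 tcp=[ 0.5013 -0.3227  0.17  ] op=0.696 gf=88 F=[ 0.2 -0.3 -8.7] [-3.14154418e+00  4.64827276e-05 -2.35438228e-01]
top X max 0.18764455034376262
0.06 107 Y -0.0021 0.0325 ztop 0.2053
0.08 104 Y -0.0198 0.0289 ztop 0.2017
0.1 71 Y -0.0166 0.0197 ztop 0.193
0.12 67 Y -0.0121 0.0167 ztop 0.189
0.14 64 Y -0.0133 0.0162 ztop 0.1888
0.16 77 Y -0.0143 0.0161 ztop 0.1886
0.18 52 Y -0.0119 0.0176 ztop 0.1899
side X max 0.1864467563882879
0.06 108 Y -0.012 0.0325 ztop 0.2052
0.08 106 Y -0.0124 0.0316 ztop 0.2011
0.1 77 Y -0.0062 0.0237 ztop 0.1923
0.12 50 Y -0.0032 0.0172 ztop 0.19
0.14 53 Y -0.0075 0.0167 ztop 0.1896
0.16 54 Y -0.0071 0.018 ztop 0.1896
0.18 71 Y -0.0163 0.0175 ztop 0.1887
```

View pics/side5.png

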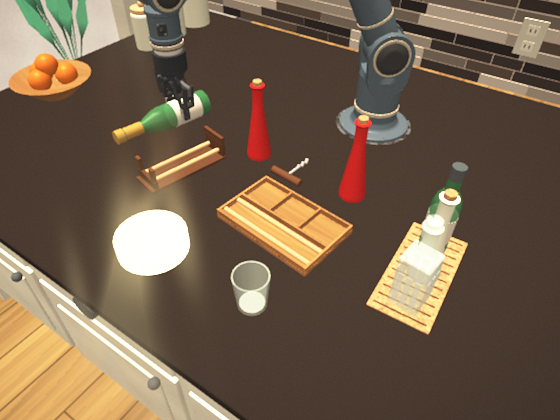

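The bottle is level at about (160,117) and aligned with the cradle, about 1.5 mm across and 4 mm along. I'll lower it.

Run:
```python
from h import *
x,y=.5010,-.3239
R.move_straight([x,y,.065],vel=.12)
c=R.move_straight([x,y,.049],vel=.02,contact_N=5); print(c,st())
R.grip(1.0); R.sleep(.2); R.move_straight([x,y,.17],vel=.12); print(st())
R.move_straight([.5013,-.20,.30],vel=.25); R.sleep(.2)
a=np.radians(-13.5);ax=np.array([np.cos(a),np.sin(a)])
for n in('top','side'):
    d=snap(n,n+'6'); w=cloud(d)
    q=w[...,:2]-[.4867,-.3193]; X=q@ax; Y=q@[-ax[1],ax[0]]; z=w[...,2]
    m=(abs(Y)<.05)&(X>-.07)&(X<.25)&(z>.05)&(z<.12)
    print(n,'X max',X[m&(z<.074)].max())
    for lo in (-.05,-.02,.02,.05,.14,.16):
        k=m&(X>lo)&(X<lo+.015)
        print(lo,k.sum(),'Y',Y[k].min().round(4),Y[k].max().round(4),'ztop',np.percentile(z[k],95).round(4))
```

```text
True t=35.6 tcp=[ 0.5007 -0.3242  0.0519] op=0.700 gf=89 F=[ 0.6 -0.1  5.6]
t=37.3 tcp=[ 0.5004 -0.3237  0.1691] op=0.998 gf=0 F=[-0.1  0.8  0.7]
top X max 0.06131897430759577
-0.05 191 Y -0.0301 0.0303 ztop 0.0876
-0.02 190 Y -0.0308 0.0306 ztop 0.0881
0.02 184 Y -0.0308 0.0304 ztop 0.087
0.05 12 Y 0.0245 0.0296 ztop 0.0689Traceback (most recent call last):
  File "<stdin>", line 15, in <module>
    return umr_minimum(a, axis, None, out, keepdims, initial, where)
ValueError: zero-size array to reduction operation minimum which has no identity
```

Run:
```python
from h import *
R.move_straight([.46,.10,.32],vel=.25,attitude=down(HY)); R.grip(.65); R.sleep(.2)
d=snap('side','side6'); w=cloud(d); a=np.radians(-13.5);ax=np.array([np.cos(a),np.sin(a)])
q=w[...,:2]-[.4867,-.3193]; X=q@ax; Y=q@[-ax[1],ax[0]]; z=w[...,2]
m=(abs(Y)<.05)&(X>-.07)&(X<.25)&(z>.05)&(z<.12)
print('X max',X[m].max())
for lo in (-.05,-.02,.02,.05,.15,.165):
    k=m&(X>lo)&(X<lo+.015)
    if k.any(): print(lo,k.sum(),'Y',Y[k].min().round(4),Y[k].max().round(4),'ztop',np.percentile(z[k],95).round(4))
d=snap('top','top6'); w=cloud(d); z=w[...,2]
n,l,s,c=cv2.connectedComponentsWithStats(((z>.19)&(z<.26)&(w[...,1]>.25)).astype(np.uint8))
for i in range(1,n):
    if s[i,4]>20: p=w[l==i]; print(c[i],(p.min(0)+p.max(0))/2)
print(st())
```

```text
X max 0.18446861828539907
-0.05 95 Y -0.016 0.031 ztop 0.0879
-0.02 107 Y -0.0124 0.033 ztop 0.0879
0.02 113 Y -0.0167 0.0312 ztop 0.0889
0.05 119 Y -0.018 0.0323 ztop 0.0874
0.15 64 Y -0.0123 0.0166 ztop 0.0718
0.165 73 Y -0.008 0.0167 ztop 0.0731
[104.02624672 196.14698163] [0.57394079 0.35215461 0.21634447]
[101.16129032 238.83870968] [0.48948107 0.35217562 0.2136012 ]
[103.83045977 283.73275862] [0.40500694 0.33991862 0.21486646]
t=41.0 tcp=[0.46 0.1  0.32] op=0.655 gf=0 F=[-0.5  0.4 -0.3]
```

View pics/side6.png

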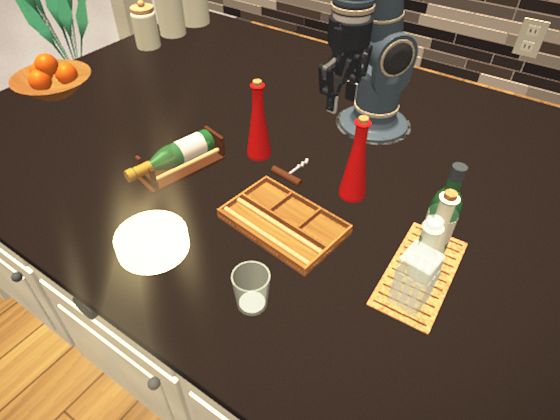

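The sparkling bottle lies in the cradle at (175,155) with its neck in the notch: across about 0, axis about 57 mm up, about 2 mm along. The three bottles stand unchanged, so I'll return the wine first and then the carafe.

```bash
cat >> h.py <<'E'
GET=dict(decanter=(.574,.3515),carafe=(.4893,.350),wine=(.4047,.341))
def back(n):
    p=GET[n]; b=NECK[n]
    R.move_straight(tcp(*p,b[2]+.09),vel=.25); pick(n,p,-.004,op=.65)
    place(n,b[:2],0.0)
E
python3 - <<'E'
from h import *
back('wine'); back('carafe')
R.move_straight([.55,.25,.31],vel=.25); R.sleep(.2)
snap('side','side7'); d=snap('top','top7'); w=cloud(d); z=w[...,2]
n,l,s,c=cv2.connectedComponentsWithStats(((z>.212)&(z<.25)&(w[...,0]>.4)&(w[...,1]<.2)).astype(np.uint8))
for i in range(1,n):
    if s[i,4]>20: p=w[l==i]; print(c[i],(p.min(0)+p.max(0))/2)
E
```

```text
wine gripped t=43.6 tcp=[0.4048 0.3415 0.1969] op=0.316 gf=69 F=[-1.2 -0.5  5.9]
wine lifted t=44.2 tcp=[0.4044 0.34   0.245 ] op=0.315 gf=69 F=[ 0.2 -0.4 -6.3]
wine down True t=47.1 tcp=[ 0.4838 -0.0618  0.2009] op=0.314 gf=71 F=[-0.5 -0.4  4.7]
wine left t=47.9 tcp=[ 0.4823 -0.062   0.2747] op=0.551 gf=0 F=[-0.3  0.3 -0.7]
carafe gripped t=51.3 tcp=[0.4894 0.3506 0.1851] op=0.368 gf=64 F=[-2.5  0.5  5.2]
carafe lifted t=51.8 tcp=[0.489  0.3494 0.233 ] op=0.372 gf=66 F=[-0.  -0.3 -6.2]
carafe down True t=54.3 tcp=[0.4986 0.026  0.1891] op=0.367 gf=66 F=[-0.5 -0.4  5. ]
carafe left t=55.1 tcp=[0.4972 0.0252 0.2626] op=0.548 gf=0 F=[-0.1  0.3 -1.4]
[270.73311897 228.51446945] [0.49865186 0.02863963 0.23238089]
[318.9339207  234.73568282] [ 0.48417041 -0.06214391  0.22812539]
```

View pics/side7.png

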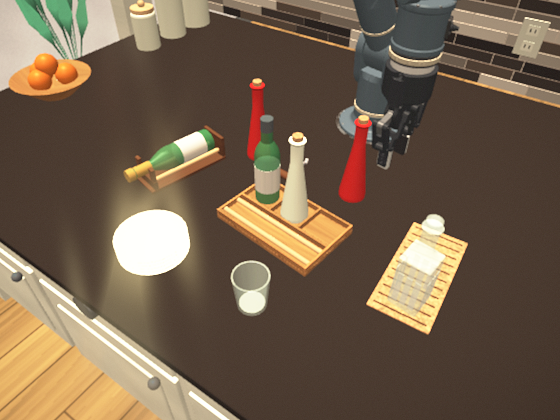

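The wine at (267,165) and the carafe at (296,180) are back upright in their bays, each within about 3 mm of its start. The decanter is next.

Run:
```python
from h import *
back('decanter')
R.move_straight([.45,.25,.33],vel=.2); R.sleep(.5)
snap('side','side8'); d=snap('top','top8'); w=cloud(d); z=w[...,2]; print(st())
n,l,s,c=cv2.connectedComponentsWithStats(((z>.212)&(z<.25)&(w[...,0]>.4)&(w[...,1]<.2)).astype(np.uint8))
for i in range(1,n):
    if s[i,4]>20: p=w[l==i]; print(c[i],(p.min(0)+p.max(0))/2)
p=w[(z>.12)&(z<.16)&(w[...,1]>.07)&(w[...,1]<.17)&(w[...,0]>.45)&(w[...,0]<.57)]; print(cv2.minAreaRect((p[:,:2]*1000).astype(np.float32)))
```

```text
decanter gripped t=58.6 tcp=[0.5742 0.3521 0.1833] op=0.376 gf=69 F=[-0.9 -0.1  5.8]
decanter lifted t=59.2 tcp=[0.5737 0.3511 0.2311] op=0.375 gf=70 F=[ 0.5  0.1 -5.5]
decanter down True t=61.3 tcp=[0.5103 0.1195 0.1873] op=0.370 gf=70 F=[-0.4  1.   4.6]
decanter left t=62.1 tcp=[0.5094 0.1176 0.2609] op=0.554 gf=0 F=[-0.1  0.6  0.1]
t=63.7 tcp=[0.45 0.25 0.33] op=0.551 gf=0 F=[-0.2  0.2 -0.5]
[221.62135922 224.08414239] [0.51048954 0.12220431 0.23103071]
[270.78709677 228.48709677] [0.49878439 0.02858885 0.23276946]
[318.95132743 234.73451327] [ 0.48424454 -0.06214677  0.2283272 ]
((510.94964599609375, 122.15443420410156), (64.1567611694336, 64.01608276367188), 82.85858154296875)
```

View pics/side8.png

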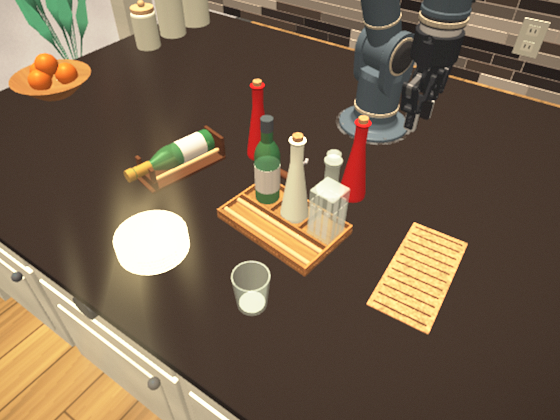

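All three stand in their bays (the decanter at (328,200) is about 4 mm off and square to the caddy), the sparkling bottle is in the cradle and the gripper is clear. I'm handing it in.

```bash
python3 -c "
from h import *
print(R.close_job())"
```

```text
the job is handed in; nothing more can be done
None
```

The job is handed in at about 64 s of the 144 s limit: the sparkling bottle lies in the cradle with its neck in the notch, and wine, carafe and decanter stand back in their own bays within about 4 mm of their starts; the hand-in returned no verdict.

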